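# Make the sample-label printer ready after a roll change

### The arm

A 6-joint arm with a two-finger parallel gripper is mounted at the origin on the work surface. World frame = base frame: x ahead of the robot, y to its left, z up, the work surface at z = 0. Lengths are in m, angles in rad, forces in N, time in s.
With the tool pointing down it reaches from about 0.275 to 0.725 m from the base axis. Payload 15.9 kg.
Tool frame: the origin (TCP) lies midway between the tips of the shut fingers; the grasp point (between the pads) lies 19 mm behind it; z points along the fingers, y is the direction in which the jaws open and shut (so a half turn about z gives the same grasp; the last joint's range is limited). The gripper opens to 85 mm and grips with 20 to 120 N. Pads are 22 mm wide; open, the fingers measure 114 mm over their backs; the gripper's body (76 mm by 85 mm) begins 54 mm behind the grasp point. The pads swing forward as they close: fully open they stand 13 mm farther back than shut.
Start: joints at [-1.343, 0.213, -0.034, 1.323, 0, 1.571], TCP at [0.113, -0.487, 0.231] pointing down, gripper open.
Joint ranges: [-2.98, 2.98], [-0.74, 1.72], [-1.14, 1.35], [-2.1, 2.04], [-1.57, 1.44], [-3.14, 3.14]. Speed limits (rad/s): [1.89, 1.89, 2.39, 2.57, 3.14, 3.14].

### API

Orientations are given as a rotation vector (axis times angle).
In Python, from bench import sensors, viewer, job gives the robot as it stands.
- The arm moves only by the tool drive_tool, never from a script. Its argument "commands" is one flat list of numbers, 5 for each row, row after row: the opening, from 0 (shut) to 1 (fully open), then the shift along the tool's x, y, z in m, then the turn about the tool's z in rad. In form: [gripper, tx, ty, tz, twist, gripper, tx, ty, tz, twist, ...]. A call has 1 to 10 rows; each row shifts and turns the commanded pose from where the row before left it, along the tool's axes as they then stand; what a row does not reach is not made up. A row lasts 1/12 s, in which the tool goes at most 41.7 mm and 7.16 degrees, less where a joint would pass 70% of its speed; a pose out of reach is approached as far as the arm can. A call with a gripper value outside its range is refused whole. The fingers move at their own pace and stop on an object; the grip force is fixed at half the most. Time passes only in rows, so rows that do not move let the fingers close. It gives the time, the measured TCP pose, the force and the opening at its end, in the units of the state.
- sensors.read_state(): the state, without advancing time (a new reading comes with each control period).
- viewer.read_camera(name): name is "scene" or "side" or "wrist"; returns a dict with "image" (384x512x3 uint8, blue, green, red), "K" (3x3 intrinsics, pixels), "R" (3x3) and "t" (3): a world point X has camera coordinates R X + t; the wrist camera has in their place "mount" (4x4, takes a point from camera to tool coordinates, whose origin is the TCP and whose axes are the flange's). Camera axes: x right, y down, z forward; pixel columns grow to the right and rows downward; lengths in m; the calibration is good to about 2 mm. A picture is of the moment at which its call begins: read the wrist's pose just before it. There is no depth.
- job.job_done(): hands the job in, once; it reports no verdict.
The state is a dict: "clock": time; "qpos": joint angles; "joint_velocities": joint speeds; "tau": joint torques, N m; "tcp_pos": TCP position; "tcp_rot": TCP orientation; "force": force on the tool from outside, world axes, zero at the start; "moment": the same for the moment, N m; "opening": finger opening in m.
Only numpy, scipy, OpenCV 4.12 (cv2) and the standard library are available. Lean on these libraries where they do the work, as an engineer would, in place of code of your own. Each camera call takes 0.05 s, during which the arm holds its last target.

### The job

The label printer has just been given a fresh roll: push its cover all the way shut, then switch the printer on by pressing down the raised front half of its power rocker, and then press the long feed key at the front of the column right down and let it up again, to bring out the first label. Everything is done by pushing with the fingertips; keep to this order, do not press the two small round keys, do not lift the cover further open, and leave the other things on the bench where they stand.

Things in the scene. Friction and masses are not known exactly. Their poses are not given: they have to be found in the camera images.
- printer: Desktop label printer, 230 mm deep (own x), 220 mm wide (own y), too heavy to shift. Origin: centre of its underside on the bench; its front, with the label exit, faces own -x, its left is +y. Left part (own y -35 to 110 mm): roll bay under a light hinged cover with no latch. Right part (own y -110 to -35 mm): fixed grey control column.
- column_top (a point): Centre of the control column's level top, at the printer's own (0, -72.5, 128) mm. Along its middle line stand, front to back: the long feed key, two small round keys side by side, the power rocker; all are pressed straight down.
- cover (a joint): Hinge of the printer's cover at its rear, axis along the printer's y: 0 = fully shut, grows as the front rises (rad; starts at 0.5 to 0.85). Stiff: it stays where left and takes 1 to 6 N to push down. Shut, its flat top is level at 140 mm above the bench, 143 mm wide and runs 166 mm forward from above the hinge line, then slopes down to the front.
- cover_hinge (a point): Middle of the cover's hinge line, fixed at the printer's own (106, 37.5, 88) mm. The flat outer top of the cover lies 52 mm from this line, square to the cover.
- cover_front (a point): Point on the outside of the cover at its small grip pad, mid-width, 12 mm behind the front edge of the flat top (154 mm from the hinge line along the cover, 52 mm square to it). It moves with the cover.
- rocker (a joint): Power rocker: 0 = off (front half raised, as it starts), 0.4 = on (front half down and level, rear half raised). Snaps over past the middle, 0.2 rad, and then stays; needs about 2.5 N on the front half.
- rocker_front (a point): Middle of the front half of the black power rocker, on its surface, 12 mm in front of the pivot; moves with it. Rocker 36 mm long (printer's x), 26 mm wide, shallow V-shaped top; pivot at the printer's own (45, -72.5, 134.5) mm. Off, its front end stands 7 mm above the pivot; on, the front half is level at pivot height. Its bezel is 131 mm above the bench.
- feed (a joint): Travel of the feed key: 0 = up, 0.004 m = fully down; springs back, 1.6 N to start, 4 N fully down.
- feed_top (a point): Centre of the top of the feed key, the largest key: obround, 36 mm across the printer by 20 mm, at the printer's own (-78, -72.5) mm, 134 mm above the bench when up, 6 mm proud of the column.
- pause (a joint): Travel of the left small round key (0 = up, 0.003 m = down, 3 N); not to be pressed.
- cancel (a joint): Travel of the right small round key (0 = up, 0.003 m = down, 3 N); not to be pressed. Both small keys are 12 mm wide, 5 mm proud, at the printer's own x = -22 mm, own y = -57.5 and -87.5 mm.
- jar_a: Bystander, to be left alone: capped clear sample jar, 58 mm wide at the lid, 75 mm tall. Origin: centre of its underside.
- jar_b: Bystander, to be left alone: a second capped sample jar of the same size. Origin: centre of its underside.
- bottle: Bystander, to be left alone: green closed bottle, 62 mm wide, 165 mm tall. Origin: centre of its underside.
- label_roll: Bystander, to be left alone: spare label roll standing on its end, 84 mm wide, 60 mm tall. Origin: centre of its underside.
- marker: Bystander, to be left alone: flat-sided marker lying down, 128 mm long, 17 mm high. Origin: centre of its underside.
- stapler: Bystander, to be left alone: black desk stapler, 135 mm long, 48 mm high. Origin: centre of its underside.
- calculator: Bystander, to be left alone: desk calculator, 150 x 105 mm, 22 mm high. Origin: centre of its underside.

How it is judged:
On the way, in this order (a step that is already met when the one before it is completed fails the run):
1. the cover is pushed fully shut (value of joint cover below 0.03 rad), for 0.2 s.
2. the power rocker is switched on (value of joint rocker above 0.33 rad), for 0.2 s.
3. the feed key is pressed right down (value of joint feed above 0.003 m), for 0.1 s.
At the end, for the whole second after the job is handed in: The cover is fully shut (within 0.03 rad), the rocker stands on (beyond 0.33 of 0.4 rad), the feed key and both small keys are up again (within 1 mm), and no bystander stands more than 25 mm from where it was (value of joint cover below 0.03 rad and value of joint rocker above 0.33 rad and value of joint each of feed, pause, cancel below 0.001 m and distance of each of jar_a, jar_b, bottle, label_roll, marker, stapler, calculator from where it was at the start of the episode below 0.025 m); the robot touches nothing.
It fails at once if the rocker is switched on while the cover is still open (value of joint rocker above 0.2 rad and value of joint cover above 0.06 rad).
It fails at once if the feed key is pressed before the cover is shut and the printer is on (value of joint feed above 0.002 m and (value of joint cover above 0.06 rad or value of joint rocker below 0.2 rad)).
It fails at once if one of the small round keys is pressed (more than half of its 3 mm) (value of joint any of pause, cancel above 0.0015 m).
It fails at once if the cover is lifted further open (beyond 1.0 rad) (value of joint cover above 1 rad).
It fails at once if a bystander is lifted, carried or pushed more than 25 mm (distance of any of jar_a, jar_b, bottle, label_roll, marker, stapler, calculator from where it was at the start of the episode above 0.025 m).
It also fails if it takes over 48 s, if anything falls off the work surface, if the arm or the gripper's body presses on something with over 40 N, if the wrist force passes 120 N, or if a joint passes its speed limit or range.

## Working session

There is one attempt and no reset: what is moved stays moved. The work goes in short steps, Python scripts to look and compute and a tool call to move; the robot and the scene stay as the last step left them, time stands still between calls to the robot, and variables do not carry over. Pictures are saved under pics/ and viewed, and the job is handed in when it is done.

Besides the shell and the picture viewer there is one more tool, called after "Emit:" by a JSON object that holds its "api" and its "payload". drive_tool: Moves the arm, as the interface text tells. Its arguments: {"type":"object","properties":{"commands":{"type":"array"}},"required":["commands"]}

```bash
mkdir -p pics; python3 - <<'E'
from bench import sensors, viewer
import cv2
s=sensors.read_state(); print({k:s[k] for k in ('clock','tcp_pos','tcp_rot','force','opening')})
for n in ('scene','side'):
    c=viewer.read_camera(n); cv2.imwrite(f'pics/{n}0.png',c['image']); print(n,c['K'],c['R'],c['t'])
E
```

```text
{'clock': 0.0, 'tcp_pos': array([ 0.11281718, -0.48674749,  0.2308285 ]), 'tcp_rot': array([-3.12013319e+00, -3.56924502e-01,  3.08357017e-04]), 'force': array([-0.93541004, -0.2555609 ,  0.6416009 ]), 'opening': 0.08533929634600981}
scene [[415.9315801    0.         252.02992399]
 [  0.         415.9315801  199.39362493]
 [  0.           0.           1.        ]] [[ 0.72794432  0.68562295 -0.00427144]
 [ 0.57987885 -0.61897318 -0.52972892]
 [-0.36583821  0.38313624 -0.84815625]] [-0.50173159 -0.27325228  1.36088435]
side [[486.05915122   0.         254.02916901]
 [  0.         486.05915122 190.49226653]
 [  0.           0.           1.        ]] [[-0.57907453  0.81524617 -0.0068095 ]
 [ 0.73550648  0.5187952  -0.43575423]
 [-0.35171424 -0.2573426  -0.90003993]] [ 0.34696073 -0.42862992  1.79269479]
```

View pics/scene0.png

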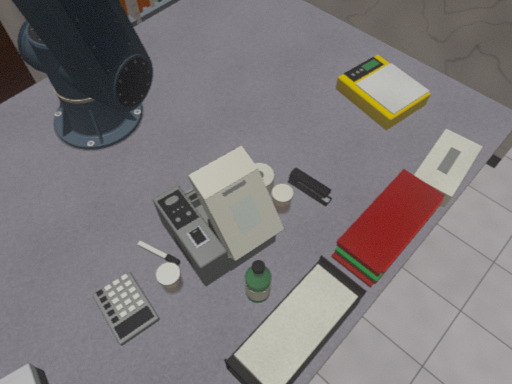

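View pics/side0.png

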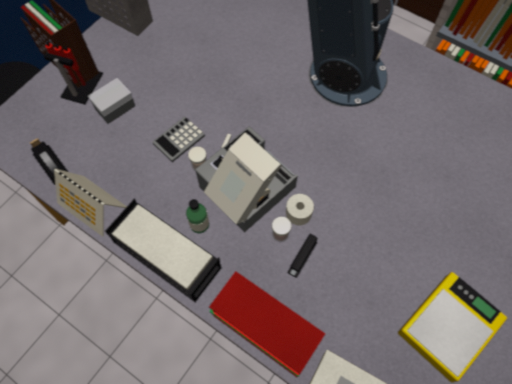

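```bash
python3 - <<'E'
import cv2
a=cv2.imread('pics/scene0.png')[130:300,130:330]; cv2.imwrite('pics/z1.png',cv2.resize(a,None,fx=4,fy=3.5*4/3.5*0.88,interpolation=2)[:600])
a=cv2.imread('pics/side0.png')[120:240,180:320]; cv2.imwrite('pics/z2.png',cv2.resize(a,None,fx=5,fy=5,interpolation=2))
E
```

```text
(no output)
```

View pics/z1.png

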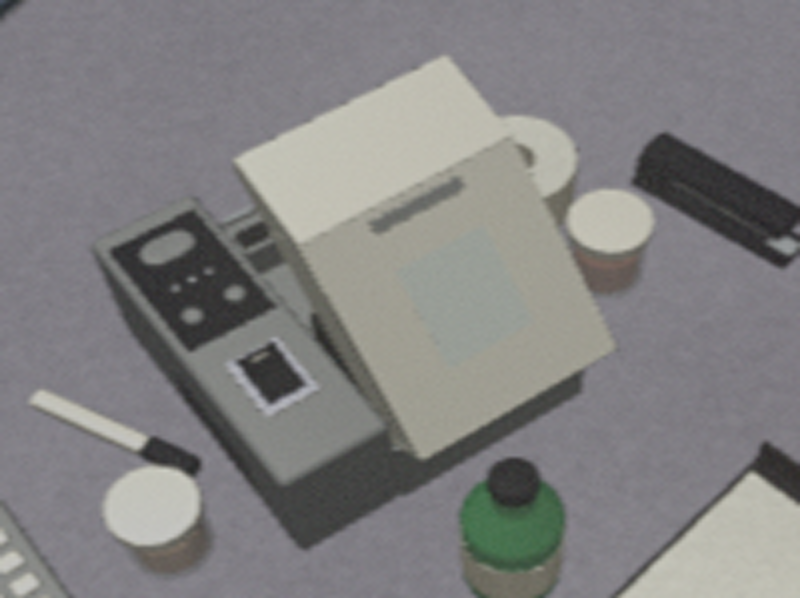

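View pics/z2.png

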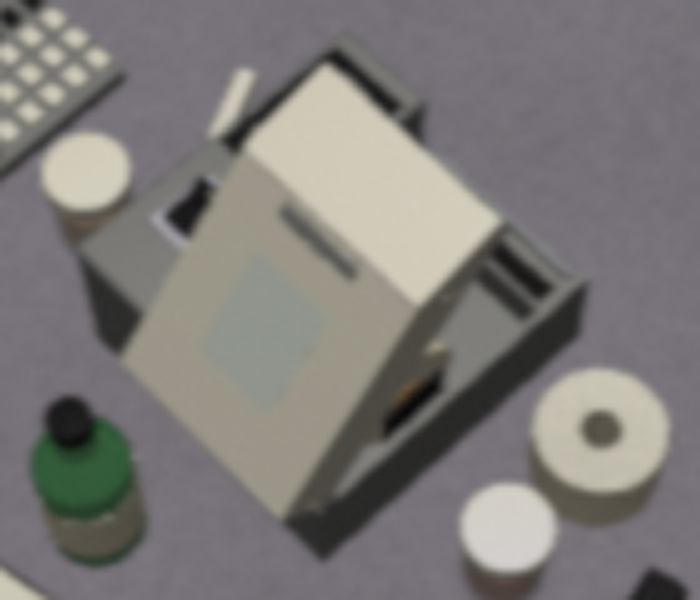

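```bash
cat > h.py <<'E'
import numpy as np
from scipy.optimize import least_squares
from bench import sensors, viewer
def ray(c,u,v):
    d=c['R'].T@np.linalg.inv(c['K'])@np.array([u,v,1.]); return -c['R'].T@c['t'],d/np.linalg.norm(d)
def onz(c,u,v,z):
    o,d=ray(c,u,v); return o+d*(z-o[2])/d[2]
def tri(rs):
    A=sum(np.eye(3)-np.outer(d,d) for o,d in rs); b=sum((np.eye(3)-np.outer(d,d))@o for o,d in rs); return np.linalg.solve(A,b)
def proj(c,X):
    p=c['K']@(c['R']@X+c['t']); return p[:2]/p[2]
E
python3 - <<'E'
from h import *
a=viewer.read_camera('scene'); b=viewer.read_camera('side')
L=[((153.75,199.6),(-115,-110,128)),((178.75,186),(-115,-35,128)),((200.75,268.4),(115,-110,128)),((226,251.6),(115,-35,128)),((171.75,199.9),(-78,-72.5,134)),((198,237.1),(45,-72.5,131)),((178,219.8),(-22,-87.5,133)),((188.5,213.2),(-22,-57.5,133))]
W=np.array([onz(a,*p,q[2]/1e3) for p,q in L]); P=np.array([q for _,q in L])/1e3
def f(x):
    c,s=np.cos(x[2]),np.sin(x[2]); return (np.c_[x[0]+c*P[:,0]-s*P[:,1],x[1]+s*P[:,0]+c*P[:,1]]-W[:,:2])
r=least_squares(lambda x:f(x).ravel(),[.5,0,0]); print(r.x); print(np.round(W*1e3)); print(np.round(f(r.x)*1e3,1))
x,y,t=r.x;c,s=np.cos(t),np.sin(t)
T=lambda p:np.array([x+c*p[0]-s*p[1],y+s*p[0]+c*p[1],p[2]])
g=tri([ray(a,234.5,188.2),ray(b,243.6,168.4)]); print('grip',g)
d=g[:2]-[x,y]; loc=np.array([c*d[0]+s*d[1],-s*d[0]+c*d[1],g[2]]); print('own',loc)
v=loc-np.array([.106,.0375,.088]); print('angle',np.arctan2(v[2],-v[0])-np.arctan2(52,154),np.hypot(v[0],v[2]))
for n,p in dict(rock=(.033,-.0725,.139),feed=(-.078,-.0725,.134),hinge=(.106,.0375,.088),grip_shut=(-.048,.0375,.14)).items(): print(n,T(p))
E
```

```text
[ 0.59387465 -0.03415451 -0.20389643]
[[ 464. -117.  128.]
 [ 479.  -48.  128.]
 [ 684. -162.  128.]
 [ 696.  -94.  128.]
 [ 501.  -89.  134.]
 [ 622. -114.  131.]
 [ 554. -116.  133.]
 [ 559.  -86.  133.]]
[[-4.7 -1.2]
 [-4.4  2.5]
 [ 0.5 -2.8]
 [ 3.5  2.3]
 [ 2.  -0.3]
 [ 0.8 -0.6]
 [ 0.5  0.2]
 [ 1.8 -0.1]]
grip [ 0.64105937 -0.00365001  0.23646662]
own [0.04003054 0.03942687 0.23646662]
angle 0.8270187616295858 0.16246324323597733
rock [ 0.61151078 -0.11183473  0.139     ]
feed [ 0.50281014 -0.08935872  0.134     ]
hinge [ 0.70527211 -0.0188949   0.088     ]
grip_shut [0.55446221 0.01228804 0.14      ]
```

Emit:
{"api": "drive_tool", "payload": {"commands": [0, 0, 0, -0.018, 0.108, 0, 0, 0, -0.018, 0.108, 0, 0, 0, -0.018, 0.108, 0, 0, 0, -0.018, 0.108, 0, 0.018, -0.024, 0, 0, 0, 0.018, -0.024, 0, 0, 0, 0.018, -0.024, 0, 0, 0, 0.018, -0.024, 0, 0, 0, 0.018, -0.024, 0, 0, 0, 0.018, -0.024, 0, 0]}}

```text
clock: 1.03
tcp_pos: [0.2486, -0.3668, 0.3033]
tcp_rot: [-3.125, 0.321, 0.0]
force: [0.0, -0.6, 0.2]
opening: 0.0002
```

```bash
cat >> h.py <<'E'
X,Y,TH=0.59387,-0.03415,-0.2039
def own(p):
    c,s=np.cos(TH),np.sin(TH);d=p[:2]-[X,Y]; return np.round(np.array([c*d[0]+s*d[1],-s*d[0]+c*d[1],p[2]])*1e3,1)
def st():
    s=sensors.read_state(); print('t',round(s['clock'],2),'own mm',own(s['tcp_pos']),'rot',s['tcp_rot'].round(3),'F',s['force'].round(1),'op',round(s['opening'],4),'q',s['qpos'].round(2))
E
python3 -c "from h import *;st()"
```

```text
t 1.03 own mm [-270.7 -395.7  303.3] rot [-3.125  0.321  0.   ] F [ 0.  -0.6  0.2] op 0.0002 q [-0.98  0.09  0.01  1.48 -0.    2.37]
```

Emit:
{"api": "drive_tool", "payload": {"commands": [0, 0.023, -0.031, 0, 0, 0, 0.023, -0.031, 0, 0, 0, 0.023, -0.031, 0, 0, 0, 0.023, -0.031, 0, 0, 0, 0.023, -0.031, 0, 0, 0, 0.023, -0.031, 0, 0, 0, 0.023, -0.031, 0, 0, 0, 0.023, -0.031, 0, 0, 0, 0.023, -0.031, 0, 0, 0, 0.023, -0.031, 0, 0]}}

```text
clock: 1.87
tcp_pos: [0.5371, -0.1093, 0.3032]
tcp_rot: [3.126, -0.315, -0.0]
force: [0.0, -0.6, 0.1]
opening: -0.0001
```

```bash
python3 -c "from h import *;st()"
```

```text
t 1.87 own mm [-40.4 -85.1 303.2] rot [ 3.126 -0.315 -0.   ] F [ 0.  -0.6  0.1] op -0.0001 q [-0.2   0.32  0.29  1.54 -0.    3.14]
```

Emit:
{"api": "drive_tool", "payload": {"commands": [0, 0, 0, 0, -0.121, 0, 0, 0, 0, -0.121, 0, 0, 0, 0, -0.121, 0, 0, 0, 0, -0.121, 0, 0, 0, 0, -0.121, 0, 0, 0, 0, -0.121, 0, 0, 0, 0, -0.121, 0, 0, 0, 0, -0.121, 0, 0, 0, 0, -0.121, 0, 0, 0, 0, -0.121]}}

```text
clock: 2.7
tcp_pos: [0.5359, -0.111, 0.3031]
tcp_rot: [-2.748, -1.522, 0.0]
force: [-0.8, 0.1, -0.0]
opening: -0.0003
```

Emit:
{"api": "drive_tool", "payload": {"commands": [0, 0, 0, 0, -0.121, 0, 0, 0, 0, -0.121, 0, 0, 0, 0, -0.121, 0, 0, 0, 0, -0.121, 0, 0, 0, 0, -0.121, 0, 0, 0, 0, -0.121, 0, 0, 0, 0, -0.121, 0, 0, 0, 0, -0.121, 0, 0, 0, 0, -0.121, 0, 0, 0, 0, -0.121]}}

```text
clock: 3.53
tcp_pos: [0.5359, -0.111, 0.3031]
tcp_rot: [-1.394, -2.815, 0.0]
force: [0.1, 0.0, 0.1]
opening: 0.0001
```

Emit:
{"api": "drive_tool", "payload": {"commands": [0, 0, 0, 0, -0.121, 0, 0, 0, 0, -0.121, 0, 0, 0, 0, -0.121, 0, 0, 0, 0, -0.121, 0, 0, 0, 0, -0.121, 0, 0, 0, 0, -0.117]}}

```text
clock: 4.03
tcp_pos: [0.5359, -0.111, 0.3031]
tcp_rot: [-0.31, -3.126, -0.0]
force: [-0.4, -0.5, 1.6]
opening: -0.0001
```

```bash
python3 -c "from h import *;st()"
```

```text
t 4.03 own mm [-41.2 -87.  303.1] rot [-0.31  -3.126 -0.   ] F [-0.4 -0.5  1.6] op -0.0001 q [-0.2   0.32  0.29  1.54  0.   -0.01]
```

Emit:
{"api": "drive_tool", "payload": {"commands": [0, -0.0186, 0.025, 0, 0, 0, -0.0186, 0.025, 0, 0, 0, -0.0186, 0.025, 0, 0, 0, -0.0186, 0.025, 0, 0, 0, -0.0186, 0.025, 0, 0, 0, 0, 0, 0.025, 0, 0, 0, 0, 0.025, 0, 0, 0, 0, 0, 0]}}

```text
clock: 4.7
tcp_pos: [0.6508, -0.0069, 0.2477]
tcp_rot: [-0.318, -3.118, 0.001]
force: [-1.3, -0.0, -1.0]
opening: 0.0001
```

```bash
python3 - <<'E'
from h import *
import cv2
st()
o=[]
for n,(y0,x0) in dict(scene=(110,110),side=(80,160)).items():
    c=viewer.read_camera(n)['image'][y0:y0+190,x0:x0+200]; o.append(cv2.resize(c,None,fx=2,fy=2,interpolation=2))
cv2.imwrite('pics/a1.png',np.hstack(o))
E
```

```text
t 4.7 own mm [ 50.2  38.2 247.7] rot [-3.180e-01 -3.118e+00  1.000e-03] F [-1.3 -0.  -1. ] op 0.0001 q [-0.01  0.56  0.52  1.53 -0.    0.19]
```

View pics/a1.png

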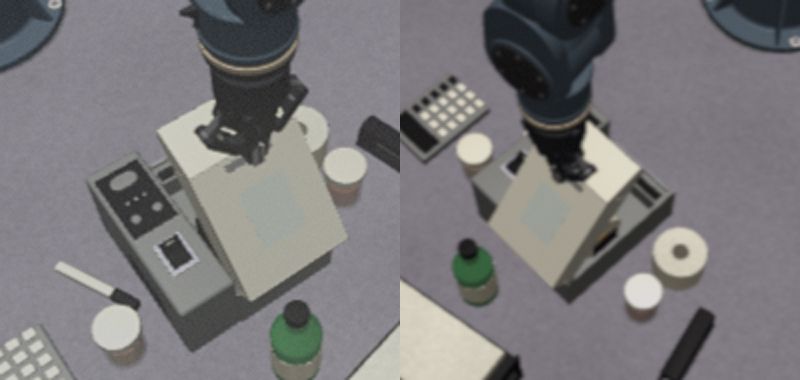

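Emit:
{"api": "drive_tool", "payload": {"commands": [0, 0, 0, 0.007, 0, 0, 0, 0, 0.007, 0, 0, 0.0075, 0, 0.005, 0, 0, 0.0075, 0, 0.005, 0, 0, 0.0075, 0, 0.005, 0, 0, 0.0075, 0, 0.005, 0]}}

```text
clock: 5.3
tcp_pos: [0.6229, -0.0016, 0.2199]
tcp_rot: [0.32, 3.124, 0.0]
force: [0.3, -1.1, 1.4]
opening: -0.0
```

```bash
cat > pic.py <<'E'
from h import *
import cv2,sys
st()
o=[]
for n,(y0,x0) in dict(scene=(110,110),side=(80,160)).items():
    c=viewer.read_camera(n)['image'][y0:y0+190,x0:x0+200]; o.append(cv2.resize(c,None,fx=2,fy=2,interpolation=2))
cv2.imwrite(sys.argv[1],np.hstack(o))
E
python3 pic.py pics/a2.png
```

```text
t 5.3 own mm [ 21.9  37.7 219.9] rot [0.32  3.124 0.   ] F [ 0.3 -1.1  1.4] op -0.0 q [-0.    0.48  0.31  1.4  -0.    0.2 ]
```

View pics/a2.png

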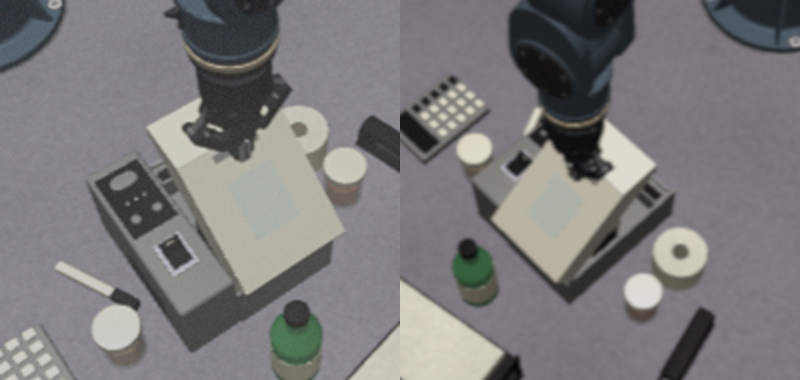

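Emit:
{"api": "drive_tool", "payload": {"commands": [0, 0.006, 0, 0.0065, 0, 0, 0.006, 0, 0.0065, 0, 0, 0.006, 0, 0.0065, 0, 0, 0.006, 0, 0.0065, 0, 0, 0.0048, 0, 0.0065, 0, 0, 0.0048, 0, 0.0065, 0, 0, 0.0048, 0, 0.0065, 0, 0, 0.0048, 0, 0.0065, 0]}}

```text
clock: 6.07
tcp_pos: [0.5812, 0.0072, 0.1678]
tcp_rot: [0.32, 3.124, 0.0]
force: [0.1, -0.2, -0.7]
opening: -0.0002
```

```bash
python3 -c "from h import *;st()"
```

```text
t 6.07 own mm [-20.8  37.9 167.8] rot [0.32  3.124 0.   ] F [ 0.1 -0.2 -0.7] op -0.0002 q [ 0.01  0.4   0.06  1.23 -0.    0.22]
```

Emit:
{"api": "drive_tool", "payload": {"commands": [0, 0.0035, 0, 0.0065, 0, 0, 0.0035, 0, 0.0065, 0, 0, 0.0035, 0, 0.0065, 0, 0, 0.003, 0, 0.004, 0, 0, 0, 0, 0.003, 0, 0, 0, 0, 0.002, 0]}}

```text
clock: 6.57
tcp_pos: [0.5671, 0.0102, 0.1396]
tcp_rot: [0.319, 3.125, 0.0]
force: [-19.7, -0.2, 43.7]
opening: 0.0005
```

```bash
python3 pic.py pics/a3.png
```

```text
t 6.57 own mm [-35.2  38.  139.6] rot [0.319 3.125 0.   ] F [-19.7  -0.2  43.7] op 0.0005 q [ 0.02  0.38 -0.04  1.15  0.    0.22]
```

View pics/a3.png

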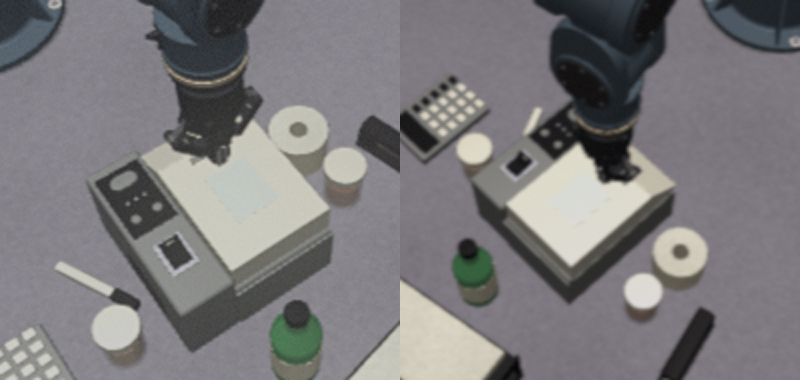

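Emit:
{"api": "drive_tool", "payload": {"commands": [0, 0, 0, -0.005, 0, 0, 0, 0, -0.018, 0, 0, 0, 0, -0.018, 0, 0, -0.011, -0.0184, 0, 0, 0, -0.011, -0.0184, 0, 0, 0, -0.011, -0.0184, 0, 0, 0, -0.011, -0.0184, 0, 0, 0, -0.011, -0.0184, 0, 0, 0, -0.011, -0.0184, 0, 0, 0, 0, 0, 0, 0]}}

```text
clock: 7.5
tcp_pos: [0.6107, -0.1147, 0.1795]
tcp_rot: [0.323, 3.124, -0.001]
force: [0.3, -0.8, -0.3]
opening: 0.0002
```

```bash
python3 pic.py pics/a4.png; python3 - <<'E'
import cv2
from h import *
cv2.imwrite('pics/w4.png',viewer.read_camera('wrist')['image'])
E
```

```text
t 7.5 own mm [ 32.7 -75.5 179.5] rot [ 3.230e-01  3.124e+00 -1.000e-03] F [ 0.3 -0.8 -0.3] op 0.0002 q [-0.19  0.48  0.21  1.3  -0.    0.02]
```

View pics/a4.png

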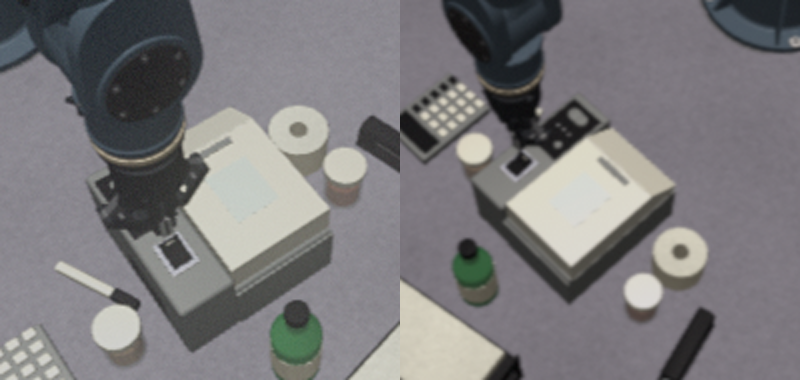

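View pics/w4.png

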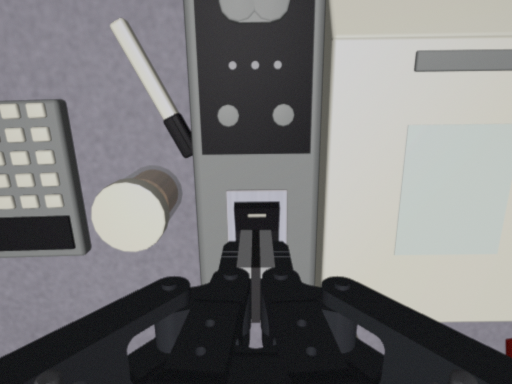

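```bash
python3 - <<'E'
from h import *
from scipy.spatial.transform import Rotation as Ro
s=sensors.read_state(); c=viewer.read_camera('wrist'); M=np.array(c['mount']); R=Ro.from_rotvec(s['tcp_rot']).as_matrix()
o=s['tcp_pos']+R@M[:3,3]
for n,u,v,z in [('key L/R',228,115,.133),('key',283,115,.133),('bezelF',226,191,.131),('bezelF',287,190,.131),('led edge col',195,155,.128),('colR',201,240,.128),('colL',322,150,.128)]:
    d=R@M[:3,:3]@np.linalg.inv(c['K'])@[u,v,1]; print(n,own(o+d*(z-o[2])/d[2]))
E
```

```text
key L/R [-26.6 -87.1 133. ]
key [-26.6 -57.2 133. ]
bezelF [ 17.  -89.4 131. ]
bezelF [ 16.4 -53.8 131. ]
led edge col [  -3.7 -107.1  128. ]
colR [  49.4 -105.9  128. ]
colL [ -6.6 -34.  128. ]
```

Emit:
{"api": "drive_tool", "payload": {"commands": [0, 0.0047, 0.003, 0.01, 0, 0, 0, 0, 0.01, 0, 0, 0, 0, 0.01, 0, 0, 0, 0, 0, 0]}}

```text
clock: 8.03
tcp_pos: [0.6047, -0.1069, 0.1475]
tcp_rot: [-0.318, -3.123, -0.0]
force: [-0.5, 0.4, -0.4]
opening: 0.0001
```

```bash
python3 -c "from h import *;st()"
```

```text
t 8.03 own mm [ 25.3 -69.  147.5] rot [-0.318 -3.123 -0.   ] F [-0.5  0.4 -0.4] op 0.0001 q [-0.17  0.48  0.13  1.22  0.    0.03]
```

Emit:
{"api": "drive_tool", "payload": {"commands": [0, -0.0025, -0.003, 0, 0, 0, 0, 0, 0.003, 0, 0, 0, 0, 0.003, 0, 0, 0, 0, 0.003, 0, 0, 0, 0, 0.003, 0, 0, 0, 0, 0.002, 0, 0, 0, 0, 0.001, 0, 0, 0, 0, 0, 0, 0, 0, 0, 0, 0]}}

```text
clock: 8.78
tcp_pos: [0.6076, -0.1109, 0.1348]
tcp_rot: [0.319, 3.125, 0.0]
force: [-0.3, 0.4, -0.2]
opening: -0.0004
```

```bash
python3 -c "from h import *;st()"
```

```text
t 8.78 own mm [ 29.  -72.4 134.8] rot [0.319 3.125 0.   ] F [-0.3  0.4 -0.2] op -0.0004 q [-0.18  0.49  0.11  1.19  0.    0.02]
```

Emit:
{"api": "drive_tool", "payload": {"commands": [0, 0, 0, 0.001, 0, 0, 0, 0, 0.001, 0, 0, 0, 0, 0, 0, 0, 0, 0, 0, 0]}}

```text
clock: 9.12
tcp_pos: [0.6078, -0.1109, 0.1344]
tcp_rot: [0.319, 3.124, -0.0]
force: [-8.3, 1.0, 20.2]
opening: -0.0004
```

```bash
python3 -c "from h import *;st()"
```

```text
t 9.12 own mm [ 29.2 -72.4 134.4] rot [ 0.319  3.124 -0.   ] F [-8.3  1.  20.2] op -0.0004 q [-0.18  0.49  0.11  1.19  0.    0.02]
```

Emit:
{"api": "drive_tool", "payload": {"commands": [0, 0, 0, -0.005, 0, 0, 0, 0, -0.018, 0, 0, 0, 0, -0.018, 0, 0, 0.022, 0, 0, 0, 0, 0.022, 0, 0, 0, 0, 0.022, 0, 0, 0, 0, 0.022, 0, 0, 0, 0, 0.022, 0, 0, 0, 0, 0, 0, 0, 0, 0, 0, 0, 0, 0]}}

```text
clock: 9.95
tcp_pos: [0.4995, -0.0886, 0.1743]
tcp_rot: [0.319, 3.124, -0.0]
force: [0.2, 0.3, 0.5]
opening: -0.0004
```

```bash
python3 pic.py pics/a5.png; python3 - <<'E'
import cv2
from h import *
i=viewer.read_camera('scene')['image'];cv2.imwrite('pics/s5.png',cv2.resize(i[180:280,150:260],None,fx=5,fy=5,interpolation=2))
cv2.imwrite('pics/w5.png',viewer.read_camera('wrist')['image']); st()
E
```

```text
t 9.95 own mm [-81.4 -72.4 174.3] rot [ 0.319  3.124 -0.   ] F [0.2 0.3 0.5] op -0.0004 q [-0.18  0.24 -0.14  1.19 -0.    0.03]
t 10.15 own mm [-80.3 -72.4 173.7] rot [ 0.32   3.125 -0.   ] F [0.6 0.3 1.8] op -0.0001 q [-0.18  0.25 -0.14  1.19 -0.    0.03]
```

View pics/s5.png

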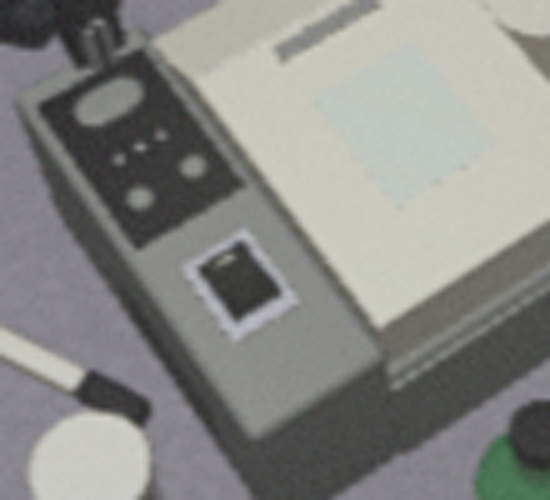

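View pics/w5.png

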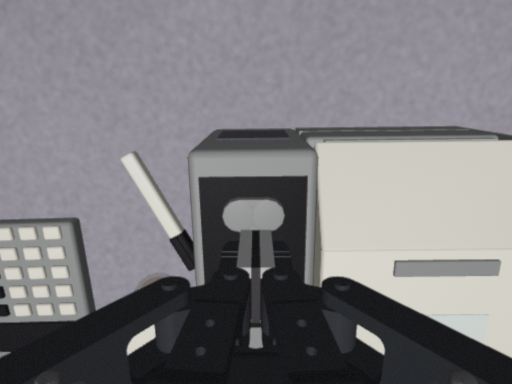

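```bash
python3 - <<'E'
from h import *
from scipy.spatial.transform import Rotation as Ro
s=sensors.read_state(); c=viewer.read_camera('wrist'); M=np.array(c['mount']); R=Ro.from_rotvec(s['tcp_rot']).as_matrix()
o=s['tcp_pos']+R@M[:3,3]
for n,u,v,z in [('feed front',253,198,.134),('feed back',253,233,.134),('feed',253,215,.134),('feedR',223,215,.134),('feedL',285,215,.134)]:
    d=R@M[:3,:3]@np.linalg.inv(c['K'])@[u,v,1]; print(n,own(o+d*(z-o[2])/d[2]))
st()
E
```

```text
feed front [-93.  -73.6 134. ]
feed back [-71.8 -73.6 134. ]
feed [-82.9 -73.6 134. ]
feedR [-82.8 -90.7 134. ]
feedL [-82.9 -55.4 134. ]
t 10.2 own mm [-80.4 -72.4 173.6] rot [-0.32  -3.125  0.   ] F [ 0.3 -0.6  0. ] op -0.0001 q [-0.18  0.25 -0.14  1.19 -0.    0.03]
```

Emit:
{"api": "drive_tool", "payload": {"commands": [0, 0.001, 0, 0.012, 0, 0, 0, 0, 0.012, 0, 0, 0, 0, 0.008, 0, 0, 0, 0, 0.004, 0, 0, 0, 0, 0.003, 0, 0, 0, 0, 0.003, 0, 0, 0, 0, 0.002, 0, 0, 0, 0, 0.0015, 0, 0, 0, 0, 0, 0, 0, 0, 0, 0, 0]}}

```text
clock: 11.03
tcp_pos: [0.4991, -0.0885, 0.1297]
tcp_rot: [0.319, 3.124, -0.0]
force: [-9.1, 1.8, 21.6]
opening: -0.0
```

```bash
python3 -c "from h import *;st()"
```

```text
t 11.03 own mm [-81.8 -72.4 129.7] rot [ 0.319  3.124 -0.   ] F [-9.1  1.8 21.6] op -0.0 q [-0.18  0.27 -0.22  1.08 -0.    0.03]
```

Fully down at z = 129.7 mm with 22 N. I'll hold briefly, then lift clear and back away toward the robot.

Emit:
{"api": "drive_tool", "payload": {"commands": [0, 0, 0, 0, 0, 0, 0, 0, 0, 0, 0, 0, 0, -0.005, 0, 0, 0, 0, -0.02, 0, 0, 0, 0, -0.03, 0, 0, 0, 0, -0.03, 0, 0, 0.03, 0, 0, 0, 0, 0.03, 0, 0, 0, 0, 0.03, 0, 0, 0, 0, 0, 0, 0, 0]}}

```text
clock: 11.87
tcp_pos: [0.4069, -0.0695, 0.2138]
tcp_rot: [-0.319, -3.125, -0.0]
force: [-0.1, -0.1, 0.4]
opening: -0.0002
```

```bash
python3 pic.py pics/a6.png; python3 - <<'E'
import cv2
from h import *
i=viewer.read_camera('scene')['image'];cv2.imwrite('pics/s6.png',i)
a=cv2.imread('pics/scene0.png');f=lambda j:cv2.resize(j[130:300,90:350],None,fx=3,fy=3,interpolation=2)
cv2.imwrite('pics/c6.png',f(i)); w=viewer.read_camera('wrist')['image'];cv2.imwrite('pics/w6.png',w)
E
```

```text
t 11.87 own mm [-175.9  -72.5  213.8] rot [-0.319 -3.125 -0.   ] F [-0.1 -0.1  0.4] op -0.0002 q [-0.17  0.04 -0.28  1.25  0.    0.03]
```

View pics/c6.png

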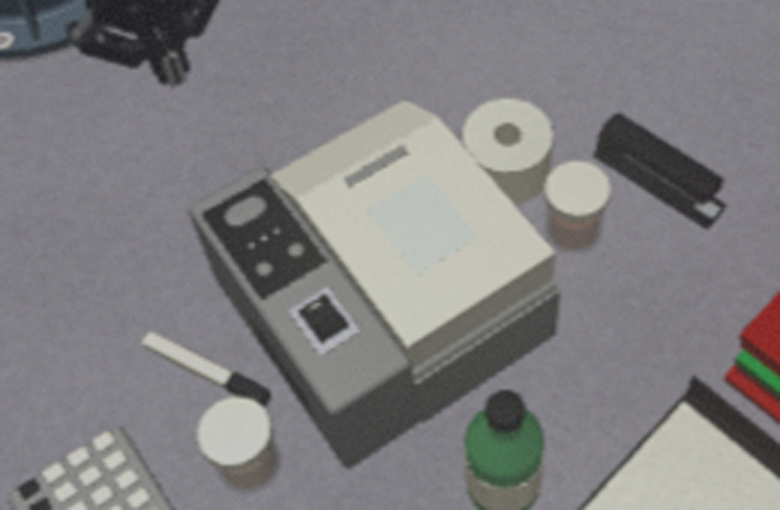

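View pics/w6.png

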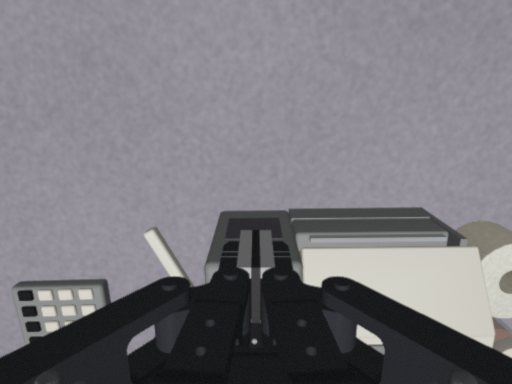

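```bash
python3 - <<'E'
from h import *
a=viewer.read_camera('scene')
print('pad if z=.14',own(onz(a,215.3,185.3,.14)),'expect -48-(~2..4), 37.5'); 
# rear-left/right/front corners of flat top
for n,u,v in [('rear L',552,258),('rear R',406,345),('front L',437,121),('front R',302,208)]: print(n,own(onz(a,90+u/3,130+v/3,.14)))
st()
E
```

```text
pad if z=.14 [-51.   37.1 140. ] expect -48-(~2..4), 37.5
rear L [105.2 104.7 140. ]
rear R [102.3 -32.7 140. ]
front L [-60.  104.8 140. ]
front R [-50.8 -34.7 140. ]
t 12.12 own mm [-171.2  -72.4  213.4] rot [ 0.32   3.125 -0.   ] F [ 1.9 -0.5  0.2] op -0.0002 q [-0.17  0.05 -0.27  1.25  0.    0.03]
```

Cover checks out as shut: the pad is within 1 mm of where it should be. Rear half of the rocker is raised, and the bystanders haven't moved.

```bash
python3 -c "
from bench import job
print(job.job_done())"
```

```text
the job is handed in; nothing more can be done
None
```

I shut the cover, switched the rocker on and pressed and released the feed key, in that order. The job was handed in at about 12 s of the 48 s allowed; no verdict is reported.

| Step | What I measured |
|---|---|
| Cover | Fingertips stopped at z 139.6 mm with 44 N upward. In the last picture the grip pad lies about 3 mm ahead of its shut position, matching the offset below. |
| Rocker | Stopped at z 134.4 mm with 20 N, which is the level "on" height. |
| Feed key | Stopped at z 129.7 mm with 22 N, fully down, held about 0.3 s, then released. |

- **End state:** The arm is about 85 mm above the printer's level and clear of everything. In the last picture the bystanders look unmoved; I judged that by eye and did not measure it. No tip path crossed the two small keys at pressing height.
- **Disagreement:** The wrist camera put the printer's keys about 4.6 mm further forward than my fit from the scene camera did. I aimed about 3 mm forward as a compromise, and the contact heights above fit the stated sizes.
- **Weaker checks:** After lifting off, I judged the rocker as still on from the contact reading and one blurry picture, not from a joint value. I saw no label in the pictures.

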